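# Weigh wax sticks into the melting can

### The job

I am making up a batch of painting wax: stand the empty aluminium melting can upright in the middle of the scale's pan and turn the tare knob until the pointer stands on the zero mark. Then post every wax stick that lies on the white panel down through the can's narrow neck, and leave the loaded can standing on the pan with the dial as you set it, so that I can read the weight of the wax. Leave the other things on the table where they are.

Things in the scene. Friction and masses are not known exactly. Their poses are not given: they have to be found in the camera images.
- can: aluminium melting can, loose, 0.2 to 0.3 kg, 165 mm tall: body 132 mm in diameter up to 112 mm, sloping shoulder up to 139 mm, then a straight neck 58 mm outer, 50 mm inner diameter to the rim. Walls 4 mm, floor 5 mm thick. Origin: centre of its underside, z up through the neck. Starts empty, upright on the table, on the robot's side of the panel; best taken by the neck from above
- can_mouth (a point): the centre of the can's mouth, at the rim, 165 mm above its underside
- scale: the dial scale, fixed: a low white housing 170 x 330 mm, 42 mm high; its long side is its y axis. Origin: centre of its underside on the table. The steel pan lies over its +y half, the dial on its -y half, 160 mm apart, centre to centre
- pan_top (a point): centre of the top of the scale's round steel pan (180 mm diameter, 66 mm above the table unloaded). The pan is sprung: it sinks straight down 20 mm per kg (17 mm at most), and the pointer turns with it
- tare_knob (a joint): angle of the tare knob together with the dial plate, rad, growing clockwise seen from above, range -1.5 to 6.5. It stays where it is left (about 0.05 N m of friction)
- knob_top (a point): centre of the top of the tare knob: a black ribbed upright cylinder, 42 mm in diameter over the ribs (38 mm under them), 30 mm tall, rising through the flat clear cover of the dial (120 mm diameter, its top 30 mm below this point). Its axis is vertical; turning it turns the white dial plate under the cover
- zero_mark (a point): the zero mark, the bold black wedge on the dial plate, under the cover, 47 mm from the knob's axis; it turns with the knob
- pointer_tip (a point): the tip of the black pointer that lies over the dial plate, under the cover, 47 mm from the knob's axis, at the same height as zero_mark. It turns clockwise seen from above, one full turn per kg on the pan; only the pan moves it, never knob or fingers. Zero is set when the tip stands over the zero mark
- panel: the white primed wooden painting panel on which the wax sticks lie, fixed, 120 x 360 x 16 mm; origin: centre of its underside, long side along its y
- stick1: a wax stick, loose: a square bar 72 x 25 x 25 mm with domed ends, 42 g, of plain yellowish beeswax. Origin: the middle of the bar; its x axis runs along its length. May be absent (3 to 5 of the five are there)
- stick2: another wax stick, the same as stick1
- stick3: another wax stick, the same as stick1
- stick4: another wax stick, the same as stick1
- stick5: another wax stick, the same as stick1
- mug: a white mug, 95 mm tall, 80 mm wide; loose, not part of the job
- water_glass: a glass tumbler, 100 mm tall, 72 mm wide; loose, not part of the job
- gesso: a closed white plastic jar, 110 mm tall, 76 mm wide; loose, not part of the job
- tape_roll: a roll of masking tape lying flat, 96 mm wide, 24 mm high; loose, not part of the job
- brush: a paint brush, 220 mm long; loose, not part of the job
- knife: a palette spatula, 210 mm long, lying flat; loose, not part of the job
- painting: a small painted panel, 130 x 170 x 22 mm, lying flat; loose, not part of the job
There are look-alikes about, which are no part of the job. What is shaped like the stick3 but pink is not meant.

How it is judged (in metres and radians):
On the way, in this order (a step that is already met when the one before it is completed fails the run):
1. the empty can stands upright in the middle of the pan, let go (horizontal distance between can and pan_top below 0.03 m and z of can in the frame of pan_top between -0.006 and 0.006 m and angle between can's own z axis and vertical below 0.1 rad and contact force between the fingers and can below 0.2 N and not (horizontal distance between stick1 and can below 0.062 m and z of stick1 in the frame of can between 0 and 0.125 m) and not (horizontal distance between stick2 and can below 0.062 m and z of stick2 in the frame of can between 0 and 0.125 m) and not (horizontal distance between stick3 and can below 0.062 m and z of stick3 in the frame of can between 0 and 0.125 m) and not (horizontal distance between stick4 and can below 0.062 m and z of stick4 in the frame of can between 0 and 0.125 m) and not (horizontal distance between stick5 and can below 0.062 m and z of stick5 in the frame of can between 0 and 0.125 m)), for 0.3 s.
2. with the empty can on the pan and nothing else touched, the pointer tip stands on the zero mark (within 4 mm) (all of step 1 and horizontal distance between pointer_tip and zero_mark below 0.004 m and contact force between the fingers and anything else below 0.2 N), for 0.5 s.
At the end, for the whole second after the job is handed in: every wax stick present is wholly in the can (its middle less than 125 mm above the can's underside), and the can stands upright (within 6 degrees), let go and at rest on the pan, within 30 mm of its middle (horizontal distance between can and pan_top below 0.03 m and z of can in the frame of pan_top between -0.006 and 0.006 m and angle between can's own z axis and vertical below 0.1 rad and contact force between the fingers and can below 0.2 N and horizontal distance between each of stick1, stick2, stick3, stick4, stick5 and can below 0.062 m and z of stick1 in the frame of can between 0 and 0.125 m and z of stick2 in the frame of can between 0 and 0.125 m and z of stick3 in the frame of can between 0 and 0.125 m and z of stick4 in the frame of can between 0 and 0.125 m and z of stick5 in the frame of can between 0 and 0.125 m and linear speed of can below 0.02 m/s and linear speed of each of stick1, stick2, stick3, stick4, stick5 below 0.03 m/s); the robot touches nothing.
It fails at once if the tare knob is turned once a stick is in the can ((velocity of joint tare_knob above 0.3 rad/s or velocity of joint tare_knob below -0.3 rad/s) and ((horizontal distance between stick1 and can below 0.062 m and z of stick1 in the frame of can between 0 and 0.125 m) or (horizontal distance between stick2 and can below 0.062 m and z of stick2 in the frame of can between 0 and 0.125 m) or (horizontal distance between stick3 and can below 0.062 m and z of stick3 in the frame of can between 0 and 0.125 m) or (horizontal distance between stick4 and can below 0.062 m and z of stick4 in the frame of can between 0 and 0.125 m) or (horizontal distance between stick5 and can below 0.062 m and z of stick5 in the frame of can between 0 and 0.125 m))).
It fails at once if another thing on the table is shifted by more than 60 mm or knocked over (distance of any of mug, water_glass, gesso, tape_roll, brush, knife, painting from where it was at the start of the episode above 0.06 m or angle between any of mug, water_glass, gesso's own z axis and vertical above 0.7 rad).
Of stick1, stick2, stick3, stick4, stick5 only 3 to 5 are there at a start; the rules pass over those that are not, and their reading is None.
At some moment in a run one of stick1, stick2, stick3, stick4, stick5 may be knocked a few centimetres aside while the robot is not near it.
Once in a run the grip may slacken for a moment while it holds something.
It also fails if it takes over 210 s, if anything falls off the work surface, if the arm or the gripper's body presses on something with over 40 N, if the wrist force passes 120 N, or if a joint passes its speed limit or range.

### The arm

A 6-joint arm with a two-finger parallel gripper is mounted at the origin on the work surface. World frame = base frame: x ahead of the robot, y to its left, z up, the work surface at z = 0. Lengths are in m, angles in degrees, forces in N, time in s.
With the tool pointing down it reaches from about 0.375 to 0.75 m from the base axis. Payload 9 kg.
Tool frame: the origin (TCP) lies where the fingers leave the gripper's body, on its centre line; the fingertips stand 73 mm ahead of it and the grasp point (between the pads) lies 54 mm ahead of it (robot.tip_reach is the distance from the TCP to the fingertips, in m); z points along the fingers, y is the line along which they close (so a half turn about z gives the same grasp; the last joint's range is limited). The gripper opens to 85 mm and grips with 20 to 120 N. Pads are 22 mm wide; open, the fingers measure 114 mm over their backs; the gripper's body (76 mm by 85 mm) begins 54 mm behind the grasp point. The pads swing forward as they close: fully open they stand 13 mm farther back than shut.
Start: joints at [53.302, 5.964, 5.575, 89.605, 0, 77.527], TCP at [0.246, 0.547, 0.304] pointing down, gripper open.
Joint ranges: [-171.21, 171.21], [-48.23, 106.86], [-62.78, 66.21], [-105.2, 120.99], [-86.42, 89.51], [-180, 180]. Speed limits (degrees/s): [127.2, 127.2, 147.25, 180, 180, 180].

### API

Orientations are given as [roll, pitch, yaw] about the fixed x, y, z axes, in that order (R = Rz(yaw) Ry(pitch) Rx(roll)).
In Python, from plant import robot gives the robot as it stands. Calls block until the motion is done:
- robot.move_pose(position, orientation): joint-space move of the TCP to a pose.
- robot.line_to(position, vel=0.15, rotation=None, guard=None): straight line of the TCP; rotation=None keeps the orientation; vel is the mean speed in m/s. With guard (N) it stops when the force on the tool has changed by that much, and returns True; else False.
- robot.goto_joints(angles): joint-space move.
- robot.set_gripper(opening): finger opening in m; the grip force is fixed at half the most; returns when the fingers have stopped.
- robot.pause(seconds).
- robot.ik(position, orientation): joint angles nearest the present ones, or None.
- robot.observe(): the state.
- robot.grab_frame(name): name is "scene" or "top" or "wrist"; returns the picture (400x640x3 uint8, blue, green, red); there is no depth.
- robot.get_calibration(name): a dict with "vertical_fov" (degrees; the focal length in pixels is half the picture's height over the tangent of half this angle, whatever the lens; pixels are square), "cx", "cy" (the principal point, pixels), "rvec" (rotation vector, rad) and "tvec" (3), from world to camera coordinates, as OpenCV has them. Camera axes: x right, y down, z forward; pixel columns grow to the right and rows downward; lengths in m; the calibration is good to about 2 mm. The wrist camera is an equidistant fisheye: a pixel r from the principal point sees the ray r / f radians off the axis. A picture is of the moment at which its call begins: read the wrist's pose just before it. get_calibration takes no time and is no camera call; for the wrist camera it gives the pose at the moment of the call.
A pose or a line that the arm cannot do raises robot.IKError and nothing moves.
- robot.job_done(): hands the job in; it is judged then, once.
The state is a dict: "time": time; "q": joint angles; "qvel": joint speeds; "joint_torque": joint torques, N m; "tool_pos": TCP position; "tcp_rot": TCP orientation; "ft_force": force on the tool from outside, world axes, zero at the start; "torque": the same for the moment, N m; "gripper_width": finger opening in m; "gripper_force": force on a finger pad.
Only numpy, scipy, OpenCV 4.12 (cv2) and the standard library are available. Lean on these libraries where they do the work, as an engineer would, in place of code of your own. Each camera call takes 0.05 s, during which the arm holds its last target. There are 200 camera calls.

## Working session

There is one attempt and no reset: what is moved stays moved. The work goes in short steps, each a Python script; the robot and the scene stay as the last script left them, time stands still between calls to the robot, and variables do not carry over. Pictures are saved under pics/ and viewed, at most 14 in all, crops included, and the job is handed in when it is done.

```bash
mkdir -p pics; ls; cat > h.py <<'E'
import cv2, numpy as np
from plant import robot
def cal(n):
    c=robot.get_calibration(n); R=cv2.Rodrigues(np.array(c["rvec"],float))[0]; t=np.array(c["tvec"],float).ravel()
    f=200/np.tan(np.radians(c["vertical_fov"])/2)
    return f,c["cx"],c["cy"],R,t
def ray(n,uv,k=None):
    f,cx,cy,R,t=k or cal(n); x,y=(uv[0]-cx)/f,(uv[1]-cy)/f
    if n=="wrist":
        r=np.hypot(x,y); d=np.array([x*np.sinc(r/np.pi),y*np.sinc(r/np.pi),np.cos(r)])
    else: d=np.array([x,y,1.])
    return -R.T@t, R.T@d
def onz(n,uv,z,k=None):
    o,d=ray(n,uv,k); return o+d*(z-o[2])/d[2]
def proj(n,p,k=None):
    f,cx,cy,R,t=k or cal(n); c=R@np.array(p,float)+t
    if n=="wrist":
        a=np.arctan2(np.hypot(c[0],c[1]),c[2]); h=np.hypot(c[0],c[1])+1e-12
        return np.array([cx+f*a*c[0]/h,cy+f*a*c[1]/h])
    return np.array([cx+f*c[0]/c[2],cy+f*c[1]/c[2]])
def snap(n,name=None):
    k=cal(n); im=robot.grab_frame(n)
    if name: cv2.imwrite(f"pics/{name}.png",im)
    return im,k
E
python3 - <<'E'
from h import *
for n in("scene","top","wrist"):
    im,k=snap(n,n+"0"); print(n,k[:3],(-k[3].T@k[4]).round(3), k[3][2].round(2))
a=cv2.imread("pics/top0.png"); cv2.imwrite("pics/top0b.png",cv2.resize(a,(800,500),interpolation=cv2.INTER_CUBIC))
print(robot.observe())
E
```

```text
pics
scene (np.float64(446.15773589748454), 316.2386671793732, 198.7270369775522) [ 1.293 -0.603  1.205] [-0.48  0.42 -0.77]
top (np.float64(485.6078561793663), 319.8323948675363, 204.25308579622177) [ 0.337 -0.012  1.695] [ 0.16  0.01 -0.99]
wrist (np.float64(309.70691628693146), 320.77680241643884, 198.0052521733762) [0.174 0.579 0.373] [ 0.28 -0.13 -0.95]
{'time': 0.15, 'q': array([ 5.33025886e+01,  5.99027189e+00,  5.54029578e+00,  8.96041640e+01,
       -1.30939903e-05,  7.75268527e+01]), 'qvel': array([-0.03906021, -0.12847178,  0.08331217, -0.02516049,  0.04308057,
        0.18156884]), 'joint_torque': array([ 1.92766551e-03, -5.57358885e+01,  5.04004848e+01,  1.26521013e-02,
       -3.60604181e-04, -4.89829335e-05]), 'tool_pos': array([0.24607646, 0.54703943, 0.30333473]), 'tcp_rot': array([-1.79947135e+02, -1.16805063e-02,  1.55775731e+02]), 'ft_force': array([ 0.52446736,  0.8160622 , -0.46442761]), 'torque': array([ 0.03684599,  0.0040302 , -0.02056856]), 'gripper_force': 0.0, 'gripper_width': 0.08543367840880418}
```

View pics/top0.png

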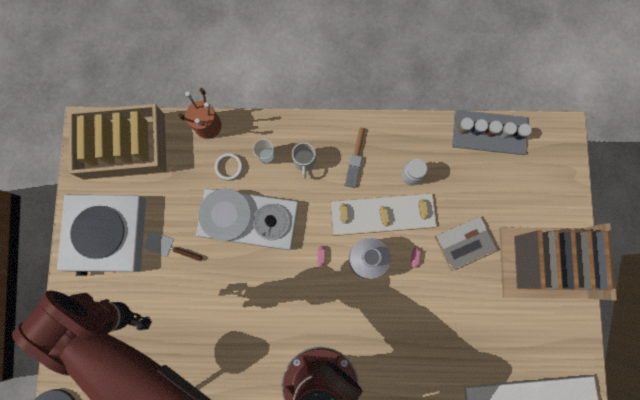

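View pics/scene0.png

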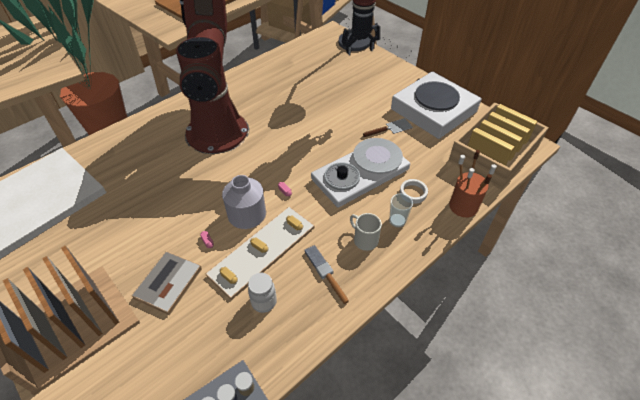

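The top view shows three yellow sticks on the panel at about (343,213), (383,216) and (422,209), with pink look-alikes at (321,257) and (415,257). The can is at (370,258), the pan at (225,214) and the knob at (270,221). In the top view, image right is -y and image up is +x.

```bash
python3 - <<'E'
from h import *
t=cv2.imread("pics/top0.png"); s=cv2.imread("pics/scene0.png"); k=cal("top")
a=cv2.resize(t[180:280,190:310],None,fx=5,fy=5,interpolation=cv2.INTER_CUBIC)[:, :600]
b=cv2.resize(t[185:285,330:440],None,fx=2.0,fy=5)[:,:1]
b=cv2.resize(t[225:290,340:400],None,fx=3,fy=3,interpolation=cv2.INTER_CUBIC)
c=np.zeros((500,800,3),np.uint8); c[:500,:600]=a; c[:195,610:790]=b
d=cv2.resize(s[165:235,215:275],None,fx=3,fy=3,interpolation=cv2.INTER_CUBIC); c[200:410,610:790]=d
cv2.imwrite("pics/crop1.png",c)
hsv=cv2.cvtColor(t,cv2.COLOR_BGR2HSV)
m=cv2.inRange(hsv,(18,110,120),(32,255,255)); m[:190]=0;m[240:]=0;m[:,:325]=0;m[:,440:]=0
for ct in cv2.findContours(m,0,2)[0]:
    if cv2.contourArea(ct)<30: continue
    (cx,cy),wh,an=cv2.minAreaRect(ct); bx=cv2.boxPoints(((cx,cy),wh,an))
    P=np.array([onz("top",q,0.041,k)[:2] for q in bx]); e=P[1]-P[0],P[2]-P[1]; L=max(e,key=np.linalg.norm)
    print("stick",P.mean(0).round(3),[np.linalg.norm(x).round(3) for x in e],np.degrees(np.arctan2(L[1],L[0])).round(1))
for nm,uv,z in(("can neck",(370,258),.165),("knob",(270,221),.072+.0),("pan",(225,214),.066),("glass",(264,153),.1),("mug",(304,156),.095),("gesso",(414,172),.11),("painting",(466,243),.02)): print(nm,onz("top",uv,z,k).round(3))
E
```

```text
can neck [ 0.417 -0.154  0.165]
knob [0.542 0.174 0.072]
pan [0.565 0.328 0.066]
glass [0.77  0.198 0.1  ]
mug [0.763 0.062 0.095]
gesso [ 0.708 -0.307  0.11 ]
painting [ 0.481 -0.498  0.02 ]
```

View pics/crop1.png

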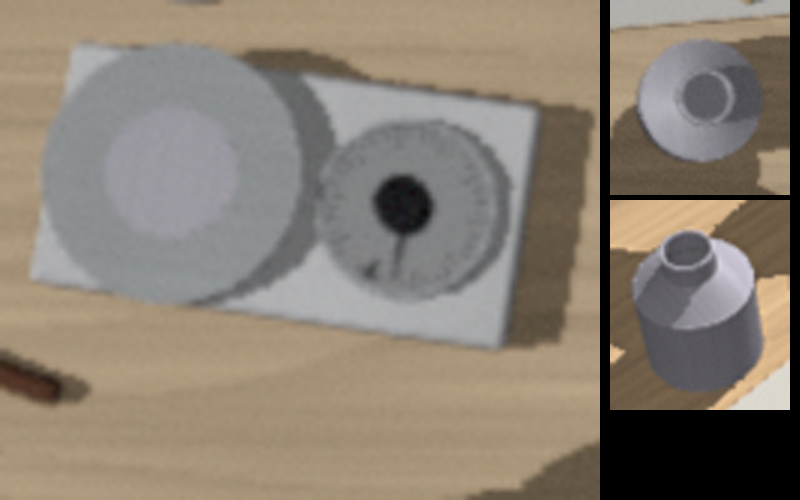

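The pointer hangs straight down in the image, with its tip near (269,236). The zero wedge sits about 20° clockwise of it, near (264,234). The neck is centred at (372,257) in the top view and the pan at (224.4,214.4).

I'll cross-check with the scene view and fetch the can.

```bash
cat >> h.py <<'E'
def tri(uvt,uvs):
    (o1,d1),(o2,d2)=ray("top",uvt),ray("scene",uvs)
    A=np.c_[d1,-d2]; s=np.linalg.lstsq(A,o2-o1,rcond=None)[0]; p,q=o1+d1*s[0],o2+d2*s[1]
    return (p+q)/2,np.linalg.norm(p-q)
def sticks(n,im,k,z=.041,roi=None):
    hsv=cv2.cvtColor(im,cv2.COLOR_BGR2HSV); m=cv2.inRange(hsv,(15,90,70),(35,255,255))
    if roi is not None:
        r=np.zeros_like(m); cv2.fillPoly(r,[np.int32(roi)],255); m&=r
    out=[]
    for ct in cv2.findContours(m,0,2)[0]:
        if cv2.contourArea(ct)<40: continue
        P=np.float32([onz(n,q[0],z,k)[:2]for q in ct])*1000
        c,wh,an=cv2.minAreaRect(P); b=cv2.boxPoints((c,wh,an)); e=[b[1]-b[0],b[2]-b[1]]; L=max(e,key=np.linalg.norm)
        out.append((np.array(c)/1000,sorted(wh),np.degrees(np.arctan2(L[1],L[0]))%180))
    return out
E
python3 - <<'E'
from h import *
t=cv2.imread("pics/top0.png");k=cal("top")
print("neck",onz("top",(372,257.3),.165).round(3),tri((372,257.3),(215+75/3,165+(250-200)/3.)))
print("pan",onz("top",(224.4,214.4),.066).round(3),tri((224.4,214.4),(377,155)))
print("knob",tri((270.6,221),(342.5,170)))
print("panel", [onz("top",q,.016).round(3)[:2] for q in((331,202),(434,194),(437,226),(334,234))])
for s in sticks("top",t,k,roi=[(331,202),(434,194),(437,226),(334,234)]): print(s)
print(t[213,343],t[216,383],robot.tip_reach)
yaw=159.7; p=onz("top",(372,257.3),.165)
for P,y in((p,159.7),([.565,.328],210)):
    for z in(.215,.33): print(robot.ik([P[0],P[1],z],[180,0,y]))
E
```

```text
neck [ 0.42  -0.16   0.165] (array([ 0.42097139, -0.15868095,  0.1620394 ]), np.float64(0.004713899800171665))
pan [0.563 0.33  0.066] (array([0.56488768, 0.33211912, 0.06183575]), np.float64(0.0037341183264067435))
knob (array([0.54374867, 0.17433572, 0.0765659 ]), np.float64(0.008276525311687764))
panel [array([ 0.619, -0.032]), array([ 0.652, -0.393]), array([ 0.539, -0.4  ]), array([ 0.506, -0.044])]
(array([ 0.56964899, -0.2147807 ]), [22.281208038330078, 60.78548812866211], np.float32(10.752983))
(array([ 0.57675159, -0.07677753]), [20.628576278686523, 62.506290435791016], np.float32(0.39799827))
(array([ 0.59574506, -0.34915976]), [24.85052490234375, 60.44259262084961], np.float32(6.960764))
[101 150 171] [101 149 170] 0.0726
[-37.69042854 -21.14319931 -28.59791916  82.54528015   0.
 -17.39042854]
[-37.69042854 -20.02676624 -15.75454218  94.27222406   0.
 -17.39042854]
[ 18.69450882  15.34374125   6.77964673  81.43590548   0.
 -11.30549118]
[ 18.69450882  16.13080103  19.65690901  93.52610798   0.
 -11.30549118]
```

Neck height (0.162 against 0.165), pan height (0.062 against 0.066), panel size and stick sizes all match what they should be. Picking the can now.

```bash
python3 - <<'E'
from h import *
R=[180,0,142]
robot.set_gripper(.085)
robot.move_pose([.42,-.159,.33],R)
snap("wrist","w_can")
print(robot.line_to([.42,-.159,.213],guard=8,vel=.1))
print(robot.observe()["tool_pos"])
robot.set_gripper(.045)
o=robot.observe();print(o["gripper_width"],o["gripper_force"],o["ft_force"])
robot.line_to([.42,-.159,.325])
o=robot.observe();print(o["gripper_width"],o["gripper_force"],o["ft_force"],o["time"],o["tool_pos"])
snap("top","t1");snap("scene","s1")
E
```

```text
False
[ 0.42028612 -0.15922565  0.21372077]
0.0571781334749076 63.54050978785381 [0.57917055 2.06527567 6.10852305]
0.057303520538324326 64.10376783111133 [ 0.682126   -0.65984907 -2.06452415] 5.5917 [ 0.41978054 -0.15885836  0.32396869]
```

View pics/s1.png

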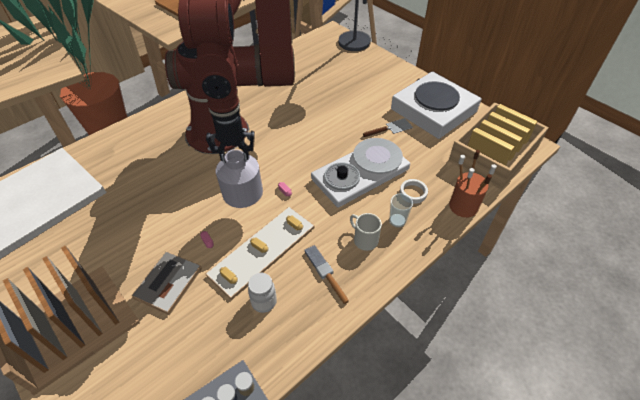

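The scene view shows the can gripped by its neck, upright and clear of the table. Next I carry it to the pan.

```bash
python3 - <<'E'
from h import *
R=[180,0,198.7]
P=[.564,.330]
robot.line_to(P+[.335],vel=.2,rotation=R)
o=robot.observe();print(o["gripper_width"],o["time"])
robot.line_to(P+[.290],vel=.1)
print(robot.line_to(P+[.2765],vel=.03,guard=15))
o=robot.observe();print(o["ft_force"],o["tool_pos"],o["gripper_width"])
robot.set_gripper(.085)
robot.pause(.3)
robot.line_to(P+[.36],vel=.12)
robot.move_pose([.544,.174,.36],[180,0,198.7])
robot.pause(.4)
o=robot.observe();print(o["time"])
im,k=snap("wrist","w2"); snap("top","t2"); np.save("w2k.npy",np.array(k,dtype=object),allow_pickle=True)
print(proj("wrist",[.544,.174,.077],k))
E
```

```text
0.05724323300250454 8.3917
False
[-0.21253139  0.47731905  0.35959759] [0.56402746 0.33007832 0.2766957 ] 0.05691615522940012
12.2083
[320.23727232 169.58500354]
```

View pics/w2.png

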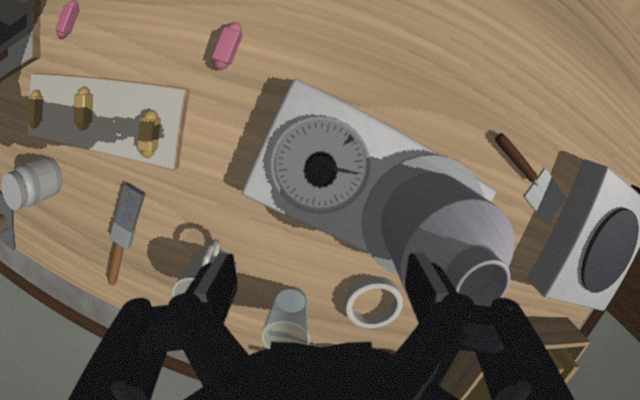

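The wrist view shows the can standing on the pan and the knob at (320,169), just as projected. The pointer goes to about (362,173) and the zero wedge is near (350,140). I'll measure those angles now.

```bash
cat >> h.py <<'E'
C=np.array([.544,.174])
def dial(im,k,z=.045,c=None):
    c=C if c is None else c
    g=cv2.cvtColor(im,cv2.COLOR_BGR2GRAY).astype(np.float32)
    th=np.radians(np.arange(0,360,.5)); rr=np.arange(.026,.058,.0005)
    pol=np.array([[proj("wrist",[c[0]+r*np.cos(a),c[1]+r*np.sin(a),z],k)for r in rr]for a in th],np.float32)
    return cv2.remap(g,pol[...,0],pol[...,1],1),np.degrees(th),rr
E
python3 - <<'E'
from h import *
k=tuple(np.load("w2k.npy",allow_pickle=True)); im=cv2.imread("pics/w2.png")
for uv in((362,173),(350,140)):
    p=onz("wrist",uv,.045,k)[:2]-C; print(uv,np.linalg.norm(p),np.degrees(np.arctan2(p[1],p[0])))
# knob base / cover circle
pol,th,rr=dial(im,k)
out=cv2.resize(pol.T,(760,260)); cv2.imwrite("pics/pol.png",out)
cv2.imwrite("pics/dz.png",np.vstack([cv2.resize(cv2.cvtColor(out.astype(np.uint8),cv2.COLOR_GRAY2BGR),(760,200)),cv2.resize(im[110:230,240:430],(760,400) ,interpolation=cv2.INTER_CUBIC)]))
for lo,hi in((.028,.036),(.036,.042),(.042,.046),(.046,.050)):
    v=pol[:,(rr>=lo)&(rr<hi)].mean(1); v=v-cv2.blur(v[None],(61,1))[0]; i=np.argsort(v)[:10]; print(lo,[(th[j],round(float(v[j]))) for j in i])
E
```

```text
(362, 173) 0.05464327002452792 96.70346590569365
(350, 140) 0.048244011504104234 148.60879620101198
0.028 [(np.float64(94.0), -49), (np.float64(93.5), -49), (np.float64(94.5), -48), (np.float64(93.0), -48), (np.float64(95.0), -46), (np.float64(92.5), -45), (np.float64(95.5), -43), (np.float64(92.0), -42), (np.float64(96.00000000000001), -39), (np.float64(91.5), -37)]
0.036 [(np.float64(94.5), -50), (np.float64(94.0), -48), (np.float64(95.0), -48), (np.float64(93.5), -44), (np.float64(95.5), -44), (np.float64(93.0), -38), (np.float64(96.00000000000001), -37), (np.float64(92.5), -31), (np.float64(96.5), -29), (np.float64(150.5), -23)]
0.042 [(np.float64(150.5), -54), (np.float64(151.0), -54), (np.float64(150.0), -53), (np.float64(151.5), -52), (np.float64(95.0), -51), (np.float64(149.5), -50), (np.float64(94.5), -49), (np.float64(95.5), -47), (np.float64(152.0), -47), (np.float64(94.0), -45)]
0.046 [(np.float64(150.0), -51), (np.float64(150.5), -51), (np.float64(151.0), -51), (np.float64(149.5), -50), (np.float64(151.5), -50), (np.float64(149.0), -48), (np.float64(152.0), -47), (np.float64(148.5), -43), (np.float64(152.5), -42), (np.float64(95.0), -37)][ WARN:0@0.411] global loadsave.cpp:1063 imwrite_ Unsupported depth image for selected encoder is fallbacked to CV_8U.
```

View pics/dz.png

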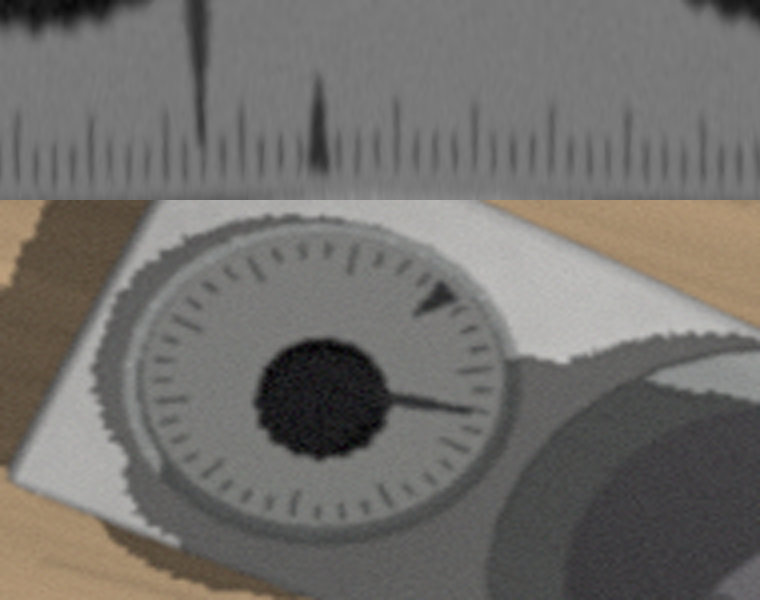

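The pointer tip is at 95.0° and the wedge at 150.5° (anticlockwise about the knob), so I turn the knob 55.5° clockwise with the last joint.

```bash
cat > knob.py <<'E'
import sys
from h import *
turn,yaw=float(sys.argv[1]),float(sys.argv[2])
robot.set_gripper(.085)
robot.move_pose([*C,.2],[180,0,yaw])
print("touch",robot.line_to([*C,.122],vel=.08,guard=10),robot.observe()["tool_pos"])
robot.set_gripper(.03)
o=robot.observe();print(o["gripper_width"],o["gripper_force"])
q=o["q"].copy(); q[5]+=turn; robot.goto_joints(q); robot.pause(.2)
print(robot.observe()["q"][5]-o["q"][5])
robot.set_gripper(.085)
robot.line_to([*C,.2],vel=.12)
robot.move_pose([*C,.36],[180,0,198.7]); robot.pause(.7)
im,k=snap("wrist"); import time; cv2.imwrite(f"pics/dial{int(time.time())}.png",im)
pol,th,rr=dial(im,k)
for lo,hi in((.028,.036),(.036,.042),(.042,.046),(.046,.050)):
    v=pol[:,(rr>=lo)&(rr<hi)].mean(1); v=v-cv2.blur(v[None],(61,1))[0]; i=np.argsort(v)[:14]; print(lo,[(float(th[j]),round(float(v[j]))) for j in sorted(i)])
print(robot.observe()["time"])
E
python3 knob.py 55.5 226; ls pics
```

```text
touch False [0.54440522 0.17404935 0.12269508]
0.03634268234077985 71.16569343488663
55.44142853084646
0.028 [(90.5, -28), (91.0, -34), (91.5, -39), (92.0, -43), (92.5, -46), (93.0, -48), (93.5, -50), (94.0, -50), (94.5, -48), (95.0, -47), (95.5, -44), (96.00000000000001, -41), (96.5, -36), (97.0, -31)]
0.036 [(91.0, -10), (91.5, -17), (92.0, -24), (92.5, -32), (93.0, -39), (93.5, -45), (94.0, -48), (94.5, -49), (95.0, -48), (95.5, -44), (96.00000000000001, -38), (96.5, -31), (97.0, -23), (97.5, -15)]
0.042 [(92.5, -30), (93.0, -40), (93.5, -47), (94.0, -52), (94.5, -53), (95.0, -52), (95.5, -48), (96.00000000000001, -41), (96.5, -33), (97.0, -24), (204.5, -22), (205.0, -22), (241.00000000000003, -21), (241.5, -20)]
0.046 [(59.00000000000001, -23), (92.0, -28), (92.5, -35), (93.0, -42), (93.5, -47), (94.0, -50), (94.5, -52), (95.0, -52), (95.5, -50), (96.00000000000001, -49), (96.5, -45), (97.0, -38), (97.5, -29), (313.5, -23)]
18.6917
crop1.png
dial1796326713.png
dz.png
pol.png
s1.png
scene0.png
t1.png
t2.png
top0.png
top0b.png
w2.png
w_can.png
wrist0.png
```

Pointer and wedge now coincide at 95°, so tare is set (tolerance about ±4.9°). Next I look at the can's mouth from close up and check that the posting poses are reachable.

```bash
python3 - <<'E'
from h import *
x=np.array([np.cos(np.radians(198.7)),np.sin(np.radians(198.7))])
P=np.array([.564,.330])-.02*x
robot.move_pose([*P,.42],[180,0,198.7]); robot.pause(.3)
im,k=snap("wrist","w_mouth"); c=proj("wrist",[.564,.33,.226],k); print(c)
x0,y0=(c-[60,45]).astype(int); cr=im[y0:y0+90,x0:x0+120]; cv2.imwrite("pics/mouth.png",cv2.resize(cr,(720,540),interpolation=cv2.INTER_CUBIC)); print(x0,y0)
v=np.array([[proj("wrist",[.564+r*np.cos(a),.33+r*np.sin(a),.226],k)for a in np.arange(0,6.28,.1)]for r in(.025,.029)])
np.save("ring.npy",v)
for z in(.246,.266,.316):
  for a in(10,20,30):
    d=np.array([np.cos(np.radians(a)),np.sin(np.radians(a))]); p=np.array([.564,.33])-.0625*d
    print(z,a,robot.ik([*p,z],[0,90,a]))
for s in((.596,-.349),(.570,-.215),(.577,-.077)): print(robot.ik([*s,.09],[180,0,160]))
E
```

```text
[321.82123841 169.92529233]
261 124
0.246 10 None
0.246 20 None
0.246 30 None
0.266 10 None
0.266 20 None
0.266 30 None
0.316 10 None
0.316 20 None
0.316 30 None
[-41.16738782  25.37796387   5.81303242  70.43506855   0.
 -21.16738782]
[-32.94897286  11.76628333 -10.54792938  67.6857873    0.
 -12.94897286]
[-20.46507517   7.22722609 -15.56699163  67.20578227   0.
  -0.46507517]
```

View pics/mouth.png

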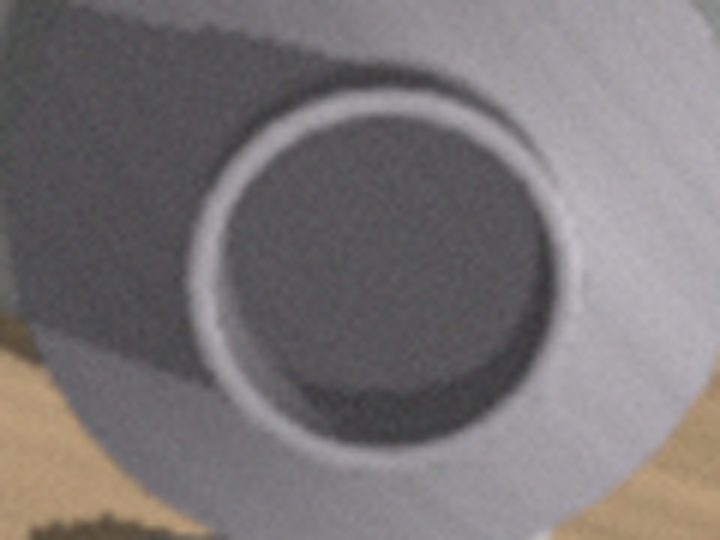

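The mouth ring is centred at crop (383,275), which is pixel (324.8,169.8), about 2.5 mm from where I released it. A fully horizontal tool is unreachable there in the directions I tried, so I scan approach directions and tilts.

```bash
python3 - <<'E'
from h import *
from scipy.spatial.transform import Rotation as Ro
x=np.array([np.cos(np.radians(198.7)),np.sin(np.radians(198.7))])
print(robot.observe()["tool_pos"], onz("wrist",(324.8,169.8),.226))
M=onz("wrist",(324.8,169.8),.226)[:2]
# posting: tool z at tilt f from down (90=horizontal), azimuth a; stick along tool axes rotated; grasp at M
for f in(90,80,70,60,50,40):
  ok=[]
  for a in range(-180,180,10):
    # R: Rz(a)*Ry(180-f.. ) : z axis = (sin f cos a, sin f sin a, -cos f)
    R=Ro.from_euler("zyx",[a,180-f,0],degrees=True)
    z=R.apply([0,0,1]); rpy=R.as_euler("xyz",degrees=True)
    for s in(1,-1):
      R2=R*Ro.from_euler("z",0 if s>0 else 180,degrees=True); rpy=R2.as_euler("xyz",degrees=True)
      qs=[robot.ik(np.r_[M,h]-.0625*z,rpy) for h in(.25,.33)]
      if all(q is not None for q in qs): ok.append((a,s,qs[0].round().astype(int).tolist()))
  print(f,ok)
E
```

```text
[0.58301942 0.33560441 0.42020012] [0.5630562  0.33261343 0.226     ]
90 []
80 []
70 []
60 [(-180, 1, [31, -42, -55, 22, -26, -164]), (-180, -1, [31, -42, -55, 22, -26, 16]), (-170, 1, [31, -42, -55, 22, -26, -154]), (-170, -1, [31, -42, -55, 22, -26, 26]), (-160, 1, [31, -42, -55, 22, -26, -144]), (-160, -1, [31, -42, -55, 22, -26, 36]), (-150, 1, [31, -42, -55, 22, -26, -134]), (-150, -1, [31, -42, -55, 22, -26, 46]), (-140, 1, [31, -42, -55, 22, -26, -124]), (-140, -1, [31, -42, -55, 22, -26, 56]), (-130, 1, [31, -42, -55, 22, -26, -114]), (-130, -1, [31, -42, -55, 22, -26, 66]), (-120, 1, [31, -42, -55, 22, -26, -104]), (-120, -1, [31, -42, -55, 22, -26, 76]), (-110, 1, [31, -42, -55, 22, -26, -94]), (-110, -1, [31, -42, -55, 22, -26, 86]), (-100, 1, [31, -42, -55, 22, -26, -84]), (-100, -1, [31, -42, -55, 22, -26, 96]), (-90, 1, [31, -42, -55, 22, -26, -74]), (-90, -1, [31, -42, -55, 22, -26, 106]), (-80, 1, [31, -42, -55, 22, -26, -64]), (-80, -1, [31, -42, -55, 22, -26, 116]), (-70, 1, [31, -42, -55, 22, -26, -54]), (-70, -1, [31, -42, -55, 22, -26, 126]), (-60, 1, [31, -42, -
[... 7141 characters left out ...]
59]), (110, 1, [27, -27, -33, 47, -17, 131]), (110, -1, [27, -27, -33, 47, -17, -49]), (120, 1, [27, -27, -33, 47, -17, 141]), (120, -1, [27, -27, -33, 47, -17, -39]), (130, 1, [27, -27, -33, 47, -17, 151]), (130, -1, [27, -27, -33, 47, -17, -29]), (140, 1, [27, -27, -33, 47, -17, 161]), (140, -1, [27, -27, -33, 47, -17, -19]), (150, 1, [27, -27, -33, 47, -17, 171]), (150, -1, [27, -27, -33, 47, -17, -9]), (160, 1, [27, -27, -33, 47, -17, -179]), (160, -1, [27, -27, -33, 47, -17, 1]), (170, 1, [27, -27, -33, 47, -17, -169]), (170, -1, [27, -27, -33, 47, -17, 11])]<sys>:0: UserWarning: Gimbal lock detected. Setting third angle to zero since it is not possible to uniquely determine all angles.
```

I used the wrong Euler convention (extrinsic instead of intrinsic), so I repeat the scan with compact output.

```bash
python3 - <<'E'
from h import *
from scipy.spatial.transform import Rotation as Ro
import warnings; warnings.filterwarnings("ignore")
M=np.array([.563,.3326])
for f in(90,75,60,45,30):
  ok=[]
  for a in range(-180,180,15):
    for s in(0,180):
      R=Ro.from_euler("ZYZ",[a,180-f,s],degrees=True); z=R.apply([0,0,1])
      qs=[robot.ik(np.r_[M,h]-.0625*z,R.as_euler("xyz",degrees=True)) for h in(.246,.33)]
      if all(q is not None for q in qs): ok.append((a,s,*qs[0].round().astype(int)[[0,3,4,5]]))
  print(f,*ok)
E
```

```text
90 (-30, 0, np.int64(44), np.int64(-49), np.int64(-74), np.int64(0)) (-30, 180, np.int64(44), np.int64(-49), np.int64(-74), np.int64(-180)) (-15, 0, np.int64(40), np.int64(-48), np.int64(-55), np.int64(0)) (-15, 180, np.int64(40), np.int64(-48), np.int64(-55), np.int64(-180)) (75, 0, np.int64(-10), np.int64(-48), np.int64(85), np.int64(0)) (75, 180, np.int64(-10), np.int64(-48), np.int64(85), np.int64(-180))
75 (-45, 0, np.int64(44), np.int64(65), np.int64(-75), np.int64(87)) (-45, 180, np.int64(44), np.int64(65), np.int64(-75), np.int64(-93)) (-30, 0, np.int64(43), np.int64(15), np.int64(-68), np.int64(40)) (-30, 180, np.int64(43), np.int64(15), np.int64(-68), np.int64(-140)) (-15, 0, np.int64(39), np.int64(-3), np.int64(-52), np.int64(20)) (-15, 180, np.int64(39), np.int64(-3), np.int64(-52), np.int64(-160)) (75, 0, np.int64(-8), np.int64(44), np.int64(74), np.int64(-66)) (75, 180, np.int64(-8), np.int64(44), np.int64(74), np.int64(114)) (90, 0, np.int64(-8), np.int64(95), np.int64(73), np.int64(-119)) (90, 180, np.int64(-8), np.int64(95), np.int64(73), np.int64(61))
60 (-60, 0, np
[... 4358 characters left out ...]
p.int64(66), np.int64(23), np.int64(133)) (75, 0, np.int64(7), np.int64(74), np.int64(28), np.int64(-65)) (75, 180, np.int64(7), np.int64(74), np.int64(28), np.int64(115)) (90, 0, np.int64(6), np.int64(83), np.int64(30), np.int64(-83)) (90, 180, np.int64(6), np.int64(83), np.int64(30), np.int64(97)) (105, 0, np.int64(6), np.int64(92), np.int64(30), np.int64(-101)) (105, 180, np.int64(6), np.int64(92), np.int64(30), np.int64(79)) (120, 0, np.int64(7), np.int64(101), np.int64(27), np.int64(-116)) (120, 180, np.int64(7), np.int64(101), np.int64(27), np.int64(64)) (135, 0, np.int64(8), np.int64(110), np.int64(24), np.int64(-131)) (135, 180, np.int64(8), np.int64(110), np.int64(24), np.int64(49))
```

Plan for posting: grip each stick near its robot-side end with the tool leaning 40° outward. Then roll the last joint and tilt to 50°, so the stick hangs plumb over the mouth. I'll take a close look at the first stick and dry-run the IK.

```bash
cat > st.py <<'E'
from h import *
from scipy.spatial.transform import Rotation as Ro
import warnings; warnings.filterwarnings("ignore")
M=np.array([.563,.3326]); RIM=.226; FP=40.; TIP=robot.tip_reach
PANEL=[(.619,-.032),(.652,-.393),(.539,-.400),(.506,-.044)]
rpy=lambda R:R.as_euler("xyz",degrees=True)
def look(s,name=None):
    robot.move_pose([s[0]+.015,s[1],.28],[180,0,160]); robot.pause(.3)
    im,k=snap("wrist",name)
    pan=[proj("wrist",[*p,.016],k) for p in PANEL]
    hsv=cv2.cvtColor(im,cv2.COLOR_BGR2HSV); m=cv2.inRange(hsv,(12,75,50),(38,255,255))
    roi=np.zeros_like(m); cv2.fillPoly(roi,[np.int32(pan)],255); m&=roi
    best=None
    for ct in cv2.findContours(m,0,2)[0]:
        if cv2.contourArea(ct)<300: continue
        P=np.float32([onz("wrist",q[0],.036,k)[:2]for q in ct])*1000
        c,wh,an=cv2.minAreaRect(P); b=cv2.boxPoints((c,wh,an)); L=max(b[1]-b[0],b[2]-b[1],key=np.linalg.norm)
        ang=(np.degrees(np.arctan2(L[1],L[0]))+90)%180-90; c=np.array(c)/1000
        print("blob",c.round(4),np.round(sorted(wh),1),round(float(ang),1))
        if best is None or np.linalg.norm(c-s)<np.linalg.norm(best[0]-s): best=(c,float(ang))
    return best
def plan(c,ang,a,back=-.016):
    u=np.array([np.cos(np.radians(ang)),np.sin(np.radians(ang)),0])
    Rp=Ro.from_euler("ZYZ",[ang,180-FP,180],degrees=True)
    apex=np.r_[c,.018]+back*u
    p=apex-Rp.apply([-.011,0,TIP])
    ct=Rp.inv().apply(np.r_[c,.0285]-p)
    Rq=Ro.from_euler("ZYZ",[a,90+FP,0],degrees=True)
    assert np.allclose(Rq.apply(Rp.inv().apply(u)),[0,0,-1],atol=1e-6)
    d=Rq.apply(ct); low=min(Rq.apply([x,0,TIP])[2] for x in(-.011,.011))
    z=RIM+.006-low                      # TCP height: fingertips 6 mm over the rim
    return p,Rp,np.r_[M-d[:2],z],Rq,z+d[2]
E
python3 - <<'E'
from st import *
print(robot.observe()["time"])
b=look(np.array([.577,-.077]),"wst1")
for c,ang in((b[0],b[1]),((.570,-.215),10),((.596,-.349),7)):
  for a in(0,15,25):
    p,Rp,q,Rq,zc=plan(np.array(c),ang,a)
    r=lambda x:None if x is None else x.round().astype(int).tolist()
    print(p.round(3),q.round(3),round(zc-RIM-.036,3),r(robot.ik(p,rpy(Rp))),r(robot.ik(p+[0,0,.2],rpy(Rp))),r(robot.ik(q,rpy(Rq))),r(robot.ik(q+[0,0,.07],rpy(Rq))))
E
```

```text
19.7833
blob [ 0.5961 -0.3431] [43.  67.2] 6.5
blob [ 0.5704 -0.2116] [34.2 67.4] 11.1
blob [ 0.5779 -0.075 ] [25.4 67.4] 6.3
[ 0.524 -0.081  0.081] [0.511 0.333 0.287] -0.029 None None [29, -36, -45, 35, -22, 20] [29, -36, -37, 42, -22, 20]
[ 0.524 -0.081  0.081] [0.513 0.319 0.287] -0.029 None None [21, -45, -51, 35, -5, 4] [21, -45, -43, 42, -5, 4]
[ 0.524 -0.081  0.081] [0.516 0.311 0.287] -0.029 None None None [16, -47, -45, 43, 7, -6]
[ 0.517 -0.224  0.081] [0.511 0.333 0.287] -0.029 [-51, -23, -51, 39, 34, 126] [-51, -32, -36, 63, 34, 126] [29, -36, -45, 35, -22, 20] [29, -36, -37, 42, -22, 20]
[ 0.517 -0.224  0.081] [0.513 0.319 0.287] -0.029 [-51, -23, -51, 39, 34, 126] [-51, -32, -36, 63, 34, 126] [21, -45, -51, 35, -5, 4] [21, -45, -43, 42, -5, 4]
[ 0.517 -0.224  0.081] [0.516 0.311 0.287] -0.029 [-51, -23, -51, 39, 34, 126] [-51, -32, -36, 63, 34, 126] None [16, -47, -45, 43, 7, -6]
[ 0.542 -0.356  0.081] [0.511 0.333 0.287] -0.029 [-57, -2, -34, 39, 35, 122] [-57, -12, -21, 61, 35, 122] [29, -36, -45, 35, -22, 20] [29, -36, -37, 42, -22, 20]
[ 0.542 -0.356  0.081] [0.513 0.319 0.287] -0.029 [-57, -2, -34, 39, 35, 122] [-57, -12, -21, 61, 35, 122] [21, -45, -51, 35, -5, 4] [21, -45, -43, 42, -5, 4]
[ 0.542 -0.356  0.081] [0.516 0.311 0.287] -0.029 [-57, -2, -34, 39, 35, 122] [-57, -12, -21, 61, 35, 122] None [16, -47, -45, 43, 7, -6]
```

View pics/wst1.png

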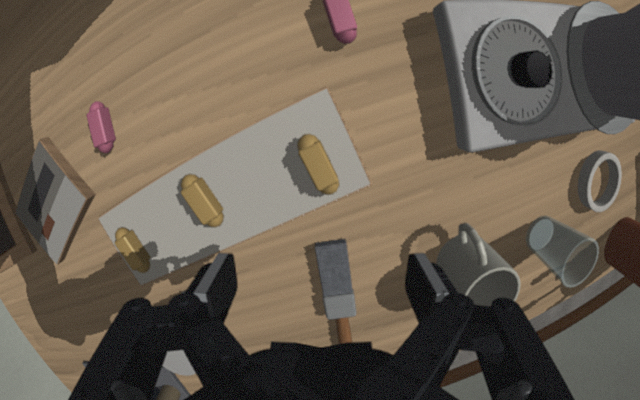

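The wrist view shows the three sticks at (319,164), (201,200) and (131,248) on the panel. Their measured positions agree with the top view to within about 6 mm. The first stick is too near the base for a 40° outward lean, so I scan other leans.

```bash
python3 - <<'E'
import st; from st import *
S=(((.5779,-.075),6.3),((.5704,-.2136),11.1),((.596,-.346),6.5))
r=lambda x:x.round().astype(int).tolist()
for c,ang in S:
  for FP in(15,20,25,30,35,40):
    st.FP=FP
    for da in(0,180):
      p,Rp,*_=plan(np.array(c),ang+da,0)
      q1=[robot.ik(p+[0,0,h],rpy(Rp)) for h in(0,.05,.2)]
      if any(x is None for x in q1): continue
      o=[]
      for a in(-30,-20,-10,0,10,75,85):
        _,_,q,Rq,_=plan(np.array(c),ang+da,a)
        q2=[robot.ik(q+[0,0,h],rpy(Rq)) for h in(0,.07)]
        if all(x is not None for x in q2): o.append((a,r(q2[0])))
      print(c,FP,da,r(q1[0]),o)
E
```

```text
(0.5779, -0.075) 15 0 [-25, -12, -35, 54, 8, 150] [(-30, [43, -9, -37, 16, -68, 41]), (-20, [41, -21, -50, 1, -58, 25]), (-10, [38, -33, -60, -5, -46, 16]), (75, [-9, -18, -40, 45, 74, -67]), (85, [-9, 6, -18, 80, 75, -104])]
(0.5779, -0.075) 15 180 [-17, 27, 7, 84, -6, -23] [(-30, [43, -9, -37, 16, -68, 41]), (-20, [41, -21, -50, 1, -58, 25]), (-10, [38, -33, -60, -5, -46, 16]), (75, [-9, -18, -40, 45, 74, -67]), (85, [-9, 6, -18, 80, 75, -104])]
(0.5779, -0.075) 20 0 [-26, -18, -42, 49, 11, 149] [(-30, [43, -9, -33, 27, -64, 47]), (-20, [40, -22, -46, 13, -55, 31]), (-10, [37, -34, -56, 6, -43, 20]), (75, [-8, -18, -37, 51, 69, -70]), (85, [-8, 2, -18, 78, 70, -99])]
(0.5779, -0.075) 20 180 [-16, 34, 14, 89, -7, -21] [(-30, [43, -9, -33, 27, -64, 47]), (-20, [40, -22, -46, 13, -55, 31]), (-10, [37, -34, -56, 6, -43, 20]), (75, [-8, -18, -37, 51, 69, -70]), (85, [-8, 2, -18, 78, 70, -99])]
(0.5779, -0.075) 25 0 [-28, -24, -48, 46, 14, 148] [(-30, [42, -9, -29, 36, -59, 52]), (-20, [40, -22, -42, 23, -51, 36]), (-10, [36, -34, -52, 16, -41, 24]), (0, [32, -46, -60, 14, -28, 15]), (75
[... 4744 characters left out ...]
38, 27]), (0, [31, -43, -55, 22, -26, 17]), (75, [-5, -17, -31, 59, 59, -71]), (85, [-6, -2, -17, 76, 60, -91])]
(0.596, -0.346) 35 0 [-55, -1, -30, 42, 30, 124] [(-30, [39, -8, -22, 49, -50, 57]), (-20, [37, -20, -34, 38, -44, 42]), (-10, [34, -30, -43, 32, -35, 29]), (0, [30, -40, -50, 29, -24, 18]), (10, [25, -48, -55, 28, -12, 8]), (75, [-4, -16, -28, 62, 53, -71]), (85, [-4, -3, -16, 76, 55, -89])]
(0.596, -0.346) 40 0 [-57, -3, -34, 38, 35, 123] [(-30, [38, -7, -19, 54, -45, 58]), (-20, [36, -18, -29, 45, -39, 43]), (-10, [33, -27, -38, 38, -31, 31]), (0, [29, -36, -45, 35, -22, 20]), (10, [24, -43, -49, 34, -11, 9]), (75, [-2, -15, -25, 65, 48, -70]), (85, [-3, -3, -14, 76, 50, -86])]
```

A 30° lean works for all three, with a posting tilt of 60° at azimuth -15°. Picking the first stick and bringing it above the mouth.

```bash
sed -i 's/FP=40\./FP=30./' st.py; cat >> st.py <<'E'
def pick(c,ang,a=-15):
    p,Rp,q,Rq,zc=plan(c,ang,a)
    print("stick end below rim",round(RIM-zc+.036,3))
    robot.set_gripper(.085)
    robot.move_pose(p+[0,0,.16],rpy(Rp))
    robot.line_to(p+[0,0,.04],vel=.2)
    print("touch",robot.line_to(p,vel=.06,guard=8),(robot.observe()["tool_pos"]-p).round(4))
    robot.set_gripper(.01)
    robot.line_to(p+[0,0,.2],vel=.2)
    o=robot.observe(); print("held",o["gripper_width"],o["gripper_force"])
    if o["gripper_width"]<.018: return None
    robot.move_pose(q+[0,0,.085],rpy(Rq)); robot.pause(.2)
    o=robot.observe(); print("held",o["gripper_width"],o["gripper_force"],o["time"])
    return q
def post(q):
    o=robot.observe()
    hit=robot.line_to(q,vel=.07,guard=6); o=robot.observe(); print("hit",hit,(o["tool_pos"]-q).round(4),o["gripper_width"])
    if hit: return False
    robot.set_gripper(.085); robot.pause(.2)
    robot.line_to(q+[0,0,.085],vel=.15); print("t",robot.observe()["time"]); return True
E
python3 - <<'E'
from st import *
q=pick(np.array([.5779,-.075]),6.3)
np.save("q.npy",q)
im,k=snap("wrist","wh1"); im2,_=snap("scene","sh1"); im3,_=snap("top","th1")
out=np.zeros((500,800,3),np.uint8); out[:250,:400]=cv2.resize(im,(400,250)); 
s=im2[60:260,280:480]; out[:400,400:800]=cv2.resize(s,(400,400),interpolation=cv2.INTER_CUBIC)
out[250:500,:400]=cv2.resize(im3[150:275,150:350],(400,250)); cv2.imwrite("pics/h1.png",out)
E
```

```text
stick end below rim 0.027
touch False [ 0.0002 -0.0001  0.0003]
held 0.02405618594974322 58.93765389919281
held 0.023716368632261266 58.90108287334442 29.4083
```

View pics/h1.png

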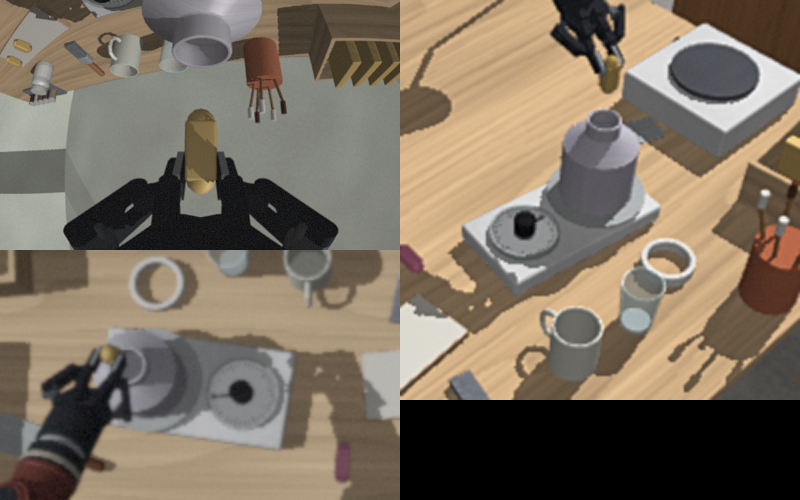

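The stick is held plumb at about its middle, and its top shows at crop (107,353) in the top view. I'll compare that pixel with the expected one before lowering.

```bash
python3 - <<'E'
from st import *
zc=RIM-.027+.036+.085
for n in("top","scene","wrist"): print(n,[proj(n,[*M,zc+d]).round(1) for d in(.036,-.036)],"mouth",proj(n,[*M,RIM]).round(1))
for n,f in(("top","th1"),("scene","sh1"),("wrist","wh1")):
    im=cv2.imread(f"pics/{f}.png"); c=proj(n,[*M,zc])
    m=cv2.inRange(cv2.cvtColor(im,cv2.COLOR_BGR2HSV),(18,90,50),(30,255,255)); r=60 if n=="wrist" else 20
    roi=np.zeros_like(m); cv2.circle(roi,tuple(np.int32(c)),r,255,-1); m&=roi
    ct=max(cv2.findContours(m,0,2)[0],key=cv2.contourArea); print(n,cv2.boundingRect(ct),cv2.minAreaRect(ct))
E
```

```text
top [array([202.4, 199.9]), array([208.4, 204.1])] mouth [212.9 207.1]
scene [array([385.3,  87.5]), array([382.8, 105.9])] mouth [381.  119.7]
wrist [array([321.4, 316.3]), array([321.4, 177.8])] mouth [321.3  84.7]
top (200, 197, 9, 10) ((203.7000274658203, 201.60003662109375), (7.155416965484619, 7.602630615234375), 26.56505012512207)
scene (379, 87, 11, 20) ((384.941162109375, 96.73529052734375), (9.45888900756836, 19.402849197387695), 14.03624439239502)
wrist (295, 186, 52, 121) ((320.5, 246.0), (51.0, 120.0), 0.0)
```

Every view agrees to within about 2 px, so I post it.

```bash
python3 - <<'E'
from st import *
q=np.load("q.npy"); print(post(q))
robot.pause(.2); snap("wrist","wp1"); snap("scene","sp1"); im,k=snap("top","tp1")
a=cv2.imread("pics/wp1.png"); b=cv2.imread("pics/sp1.png")
cv2.imwrite("pics/p1.png",np.hstack([cv2.resize(a,(480,300)),cv2.resize(b[60:260,300:500],(300,300))]))
E
```

```text
hit False [0.0002 0.0001 0.0008] 0.02362678719388969
t 32.4667
True
```

View pics/p1.png

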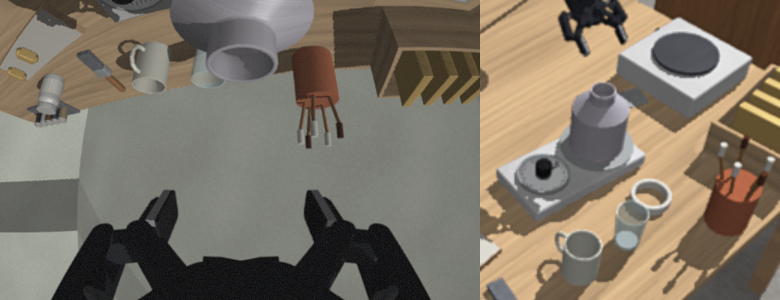

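Nothing is left in the fingers or on the rim, and the can stands, so the first stick is in. Now the second stick, with a fresh look and an automatic check of the held stick.

```bash
cat > go.py <<'E'
import sys
from st import *
s=np.array([float(sys.argv[1]),float(sys.argv[2])])
b=look(s,"look"+sys.argv[3]); print(b)
if b is None or np.linalg.norm(b[0]-s)>.07: sys.exit("no stick")
q=pick(*b)
if q is None: sys.exit("not held")
np.save("q.npy",q)
im,_=snap("wrist","hold"+sys.argv[3]); m=cv2.inRange(cv2.cvtColor(im,cv2.COLOR_BGR2HSV),(18,90,50),(30,255,255)); m[:,:240]=0; m[:,400:]=0; m[:150]=0
cs=cv2.findContours(m,0,2)[0]; r=cv2.boundingRect(max(cs,key=cv2.contourArea)) if cs else None
print("hold",r)
if r is None or abs(r[0]+r[2]/2-321)>6 or abs(r[1]-186)>12 or abs(r[2]-52)>10: sys.exit("odd grip")
print(post(q)); robot.pause(.2); snap("wrist","after"+sys.argv[3]); snap("scene","safter"+sys.argv[3])
E
python3 go.py .5704 -.2136 2
```

```text
blob [ 0.596  -0.3464] [34.5 68.1] 7.1
blob [ 0.5702 -0.2147] [26.1 67.6] 11.1
(array([ 0.57016846, -0.21468423]), 11.102157592773438)
stick end below rim 0.027
touch False [ 0.0001 -0.0001  0.0002]
held 0.02339380322199013 58.798617124557495
held 0.02337203095177612 58.825671672821045 43.0
hold (295, 175, 52, 136)
hit False [0.0002 0.0001 0.0008] 0.02403754283934276
t 45.9583
True
```

```bash
python3 go.py .596 -.3464 3; python3 - <<'E'
import cv2,numpy as np
a,b=cv2.imread("pics/after3.png"),cv2.imread("pics/safter3.png")
if a is not None: cv2.imwrite("pics/p3.png",np.hstack([cv2.resize(a,(400,300)),cv2.resize(b[60:360,200:500],(300,300))]))
E
```

```text
blob [ 0.5965 -0.3494] [25.8 67.4] 7.4
blob [ 0.5913 -0.3887] [ 11.7 107.7] 1.6
(array([ 0.59652014, -0.34944525]), 7.361839294433594)
stick end below rim 0.027
touch False [ 0.0001 -0.0002  0.0003]
held 0.023540181347461452 58.823204040527344
held 0.023791639859686117 58.82479190826416 57.3917
hold (295, 175, 52, 136)
hit False [0.0002 0.0001 0.0008] 0.023515070503295786
t 60.35
True
```

All three are posted. For a last check I move clear and read the dial (3 × 42 g should be about 45° clockwise), and look for stray sticks and the can's position.

```bash
python3 - <<'E'
from st import *
robot.move_pose([*C,.40],[180,0,198.7]); robot.pause(.6)
im,k=snap("wrist","wend"); pol,th,rr=dial(im,k)
for lo,hi in((.030,.036),(.046,.050)):
    v=pol[:,(rr>=lo)&(rr<hi)].mean(1); v=v-cv2.blur(v[None],(61,1))[0]; print(lo,th[np.argmin(v)],v.min())
b,_=snap("scene","send"); t,_=snap("top","tend")
cv2.imwrite("pics/end.png",np.hstack([cv2.resize(im,(400,250)),cv2.resize(b,(400,250))]))
print(robot.observe()["time"])
E
```

```text
0.03 49.5 -47.758564
0.046 95.0 -50.099075
62.425
```

View pics/end.png

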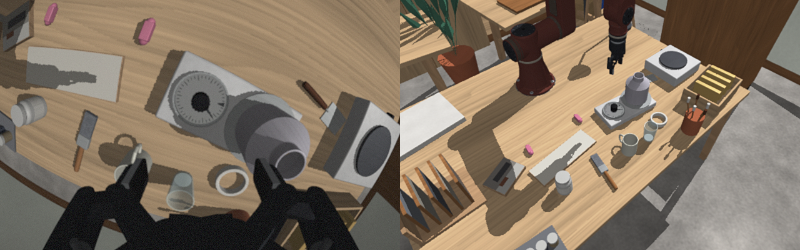

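The panel is empty and the can stands on the pan. The wedge is still at 95° and the pointer has moved 45.5°, which is 126 g or three sticks. Handing in.

```bash
python3 -c "
from plant import robot
print(robot.job_done())"
```

```text
the job is handed in; nothing more can be done
None
```

The job is handed in: the can stands on the pan with the dial tared to the empty can, all three wax sticks that lay on the panel are inside, and the pointer has moved 45.5° from zero, about 126 g of wax.

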